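Load the dry-block warmer with the reader's reagents

ROBOT

A 6-joint arm with a two-finger parallel gripper is mounted at the origin on a cart in front of the work surface, level with it; the furniture and walls round the work are solid. World frame = base frame: x ahead of the robot, y to its left, z up, the work surface at z = 0. Lengths are in m, angles in rad, forces in N, time in s.
With the tool pointing down it reaches from about 0.225 to 0.875 m from the base axis. Payload 3.4 kg.
Tool frame: the origin (TCP) lies midway between the tips of the shut fingers; the grasp point (between the pads) lies 19 mm behind it (arm.tcp_to_grasp is the distance from the TCP to the grasp point, in m); z points along the fingers, y is the direction in which the jaws open and shut (so a half turn about z gives the same grasp; the last joint's range is limited). The gripper opens to 85 mm and grips with 20 to 120 N. Pads are 22 mm wide; open, the fingers measure 114 mm over their backs; the gripper's body (76 mm by 85 mm) begins 54 mm behind the grasp point. The pads swing forward as they close: fully open they stand 13 mm farther back than shut.
Start: joints at [-1.234, 0.276, 1.505, -0, 1.361, -0.121], TCP at [0.254, -0.516, 0.231] pointing down, gripper open.
Joint ranges: [-2.89, 2.89], [-0.75, 2.08], [0.22, 2.7], [-1.18, 4.32], [0.11, 2.71], [-2.7, 2.7]. Speed limits (rad/s): [2.57, 2.57, 3.14, 3.14, 3.14, 3.14].

INTERFACE

Orientations are given as a rotation vector (axis times angle).
In Python, from cell import arm gives the robot as it stands.
- The arm moves only by the tool step_arm, never from a script. Its argument "series" is a list of rows, each a list of 2 entries, a list of its own where there are three numbers: the shift along the tool's x, y, z in units of 50 mm (1.0 is 50 mm), then the turn about the tool's z in units of 6 degrees (1.0 is 6 degrees). In form: [[[tx, ty, tz], twist], ...]. A call has 1 to 10 rows; each row shifts and turns the pose as measured when the row begins, along the tool's axes as they then stand; what a row does not reach is not made up. A row lasts 1/10 s, in which the tool goes at most 50 mm and 8.59 degrees, less where a joint would pass 70% of its speed; a pose out of reach is approached as far as the arm can. A call is refused whole if a number of a shift passes 1 or a number of a turn 1, either way. A call with a gripper value outside its range is refused whole. "hand" is the gripper's target within -1 to 1 (fully open at 1, half-way at 0, shut at -1), set as the call begins (left out, the last holds). The fingers move at their own pace and stop on an object; "newtons" is the grip in N (left out, the last holds). Time passes only in rows, so rows that do not move let the fingers close. It gives the time, the measured TCP pose, the force and the opening at its end, in the units of the state.
- arm.get_state(): the state, without advancing time (a new reading comes with each control period).
- arm.get_image(name): name is "side" or "top"; returns a dict with "frame" (480x640x3 uint8, red, green, blue), "K" (3x3 intrinsics, pixels), "eye" and "attitude" of the camera in the world. Camera axes: x right, y up, looking along -z (the intrinsics and any distortion apply to the point x, -y, -z); pixel columns grow to the right and rows downward; lengths in m; the calibration is good to about 2 mm. A picture is of the moment at which its call begins. There is no depth.
- arm.close_job(): hands the job in, once; it reports no verdict.
The state is a dict: "time_s": time; "qpos": joint angles; "dq": joint speeds; "joint_torque": joint torques, N m; "ee_pos": TCP position; "tcp_rot": TCP orientation; "ft_force": force on the tool from outside, world axes, zero at the start; "wrist_torque": the same for the moment, N m; "finger_gap": finger opening in m.
Only numpy, scipy, OpenCV 4.12 (cv2) and the standard library are available. Lean on these libraries where they do the work, as an engineer would, in place of code of your own. Each camera call takes 0.05 s, during which the arm holds its last target.

TASK

Load the dry-block warmer so that the reagents can warm up before calibration: stand each container fully home in the block made for it, the large amber bottle in the bare-metal block with the wide bore, the small amber bottle in the bare-metal block with the medium bore, the red-capped vial in the red block and the blue-capped vial in the blue block. Somebody left the blue-capped vial in the red block, so it has to be moved over before the red one can go in. Keep every container upright all the time, and leave all four standing free in their blocks.

Things in the scene. Friction and masses are not known exactly. Their poses are not given: they have to be found in the camera images.
- amber_large: large amber bottle, black cap, label with an orange band, 48 mm diameter, 98 mm tall, 0.1 to 0.2 kg; origin at the centre of its underside, z up along its axis. Grasp it round the body from above, in its upper half so that the palm stays clear of the cap. Starts free-standing on the mat somewhere in front of or beside the warmer
- amber_small: small amber bottle, black cap, label with a blue band, 40 mm diameter, 82 mm tall, 0.08 to 0.14 kg; origin at the centre of its underside, z up along its axis. Grasp it round the body from above, in its upper half so that the palm stays clear of the cap. Starts free-standing on the mat somewhere in front of or beside the warmer
- red_vial: vial with a red cap and red label band, 26 mm diameter, 62 mm tall, about 0.02 kg; origin at the centre of its underside, z up along its axis. Grasp it round the body from above, in its upper half so that the palm stays clear of the cap. Starts free-standing on the mat somewhere in front of or beside the warmer
- blue_vial: vial with a blue cap and blue label band, 26 mm diameter, 62 mm tall, about 0.02 kg; origin at the centre of its underside, z up along its axis. It starts standing in the bore of the red block, its upper 32 mm above the block's top: grasp it there, from above
- block_wide: bare aluminium block, 80 x 87 x 45 mm, fixed in the warmer; origin at the centre of its underside, z up, y along the row of blocks. One vertical round bore on its z axis, 30 mm deep with a 4 mm chamfer: bore floor 15 mm, block top 45 mm above the origin. Bore diameter 57 mm, the widest of the four: for the large amber bottle
- block_medium: bare aluminium block, 80 x 87 x 45 mm, fixed in the warmer; origin at the centre of its underside, z up, y along the row of blocks. One vertical round bore on its z axis, 30 mm deep with a 4 mm chamfer: bore floor 15 mm, block top 45 mm above the origin. Bore diameter 47 mm: for the small amber bottle (the large one does not go in)
- block_red: red anodised block, 80 x 87 x 45 mm, fixed in the warmer; origin at the centre of its underside, z up, y along the row of blocks. One vertical round bore on its z axis, 30 mm deep with a 4 mm chamfer: bore floor 15 mm, block top 45 mm above the origin. Bore diameter 34 mm: for the red-capped vial
- block_blue: blue anodised block, 80 x 87 x 45 mm, fixed in the warmer; origin at the centre of its underside, z up, y along the row of blocks. One vertical round bore on its z axis, 30 mm deep with a 4 mm chamfer: bore floor 15 mm, block top 45 mm above the origin. Bore diameter 34 mm: for the blue-capped vial
- warmer: dry-block warmer, a fixed white housing 384 mm long (its y) with the four blocks in one row along y, 91 mm apart, in any order; origin on the mat under the row's centre; x points to its back. Its rim is 55 mm and the blocks' tops are 60 mm above the mat. It reaches 52 mm behind and 85 mm in front of the row's centre line (the front 33 mm is a sloping control panel)

How it is judged:
At the end, for the whole second after the job is handed in: each of the four containers stands in its own block: within 10 mm of the bore's axis, its underside on the bore's floor to 4 mm, upright to 0.12 rad, at rest (horizontal distance between amber_large and block_wide below 0.01 m and z of amber_large in the frame of block_wide between 0.01 and 0.019 m and angle between each of amber_large, amber_small, red_vial, blue_vial's own z axis and vertical below 0.12 rad and linear speed of each of amber_large, amber_small, red_vial, blue_vial below 0.02 m/s and horizontal distance between amber_small and block_medium below 0.01 m and z of amber_small in the frame of block_medium between 0.01 and 0.019 m and horizontal distance between red_vial and block_red below 0.01 m and z of red_vial in the frame of block_red between 0.01 and 0.019 m and horizontal distance between blue_vial and block_blue below 0.01 m and z of blue_vial in the frame of block_blue between 0.01 and 0.019 m); the robot touches nothing.
It fails at once if a container is tipped by more than 0.6 rad (34 degrees) (angle between any of amber_large, amber_small, red_vial, blue_vial's own z axis and vertical above 0.6 rad).
It also fails if it takes over 96 s, if anything falls off the work surface, if the arm or the gripper's body presses on something with over 40 N, if the wrist force passes 120 N, or if a joint passes its speed limit or range.

## Working session

There is one attempt and no reset: what is moved stays moved. The work goes in short steps, Python scripts to look and compute and a tool call to move; the robot and the scene stay as the last step left them, time stands still between calls to the robot, and variables do not carry over. Pictures are saved under pics/ and viewed, and the job is handed in when it is done.

Besides the shell and the picture viewer there is one more tool, called in YAML: its name, and indented under it one key for each argument. step_arm: Moves the arm, as the interface text tells. Its arguments: {"type":"object","properties":{"series":{"type":"array"},"hand":{"type":"number"},"newtons":{"type":"number"}},"required":["series"]}

```bash
ls; mkdir -p pics; python3 - <<'E'
from cell import arm
import cv2
s=arm.get_state();print(s, arm.tcp_to_grasp)
for n in("side","top"):
    i=arm.get_image(n);cv2.imwrite(f"pics/{n}0.png",i["frame"][:,:,::-1]);print(n,{k:v for k,v in i.items() if k!="frame"})
E
```

```text
pics
{'time_s': 0.0, 'qpos': array([-1.23401055e+00,  2.76579964e-01,  1.50610965e+00,  2.53995126e-05,
        1.36071211e+00, -1.21028045e-01]), 'dq': array([-0.00043828,  0.00049356, -0.00092126,  0.00074185, -0.00041514,
        0.00010908]), 'joint_torque': array([ 2.77485087e-03, -4.16772366e+01, -2.45805627e+01,  2.99887279e-04,
        1.11603033e-02, -9.33645310e-06]), 'ee_pos': array([ 0.25395846, -0.5152967 ,  0.23045765]), 'tcp_rot': array([-3.05789189e+00, -7.12451624e-01,  2.67023984e-04]), 'ft_force': array([ 0.01755975, -0.37200472, -0.26591729]), 'wrist_torque': array([-0.01772067, -0.01901505, -0.01726608]), 'finger_gap': 0.08542180559122767} 0.0187
side {'K': array([[569.8141256 ,   0.        , 320.47568456],
       [  0.        , 569.8141256 , 245.44909895],
       [  0.        ,   0.        ,   1.        ]]), 'eye': array([0.43910502, 1.09122105, 0.64401701]), 'attitude': array([ 0.06352572, -1.59000981, -2.65444039])}
top {'K': array([[511.24447718,   0.        , 316.86898846],
       [  0.        , 511.24447718, 238.48017977],
       [  0.        ,   0.        ,   1.        ]]), 'eye': array([ 0.3642502 , -0.01557477,  1.13345775]), 'attitude': array([ 0.09859887, -0.10773663, -1.55722776])}
```

View pics/side0.png

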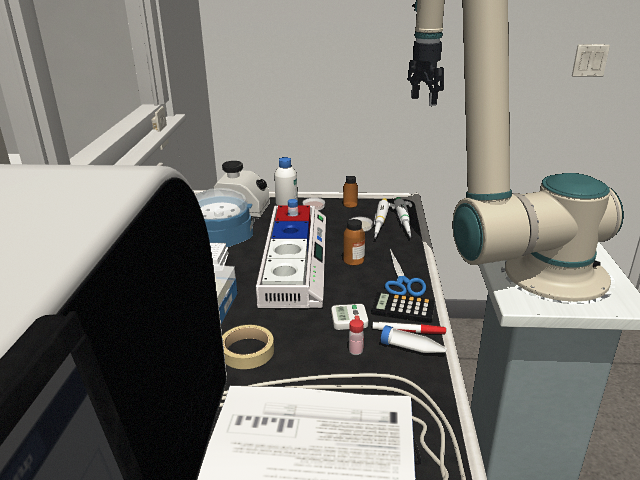

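View pics/top0.png

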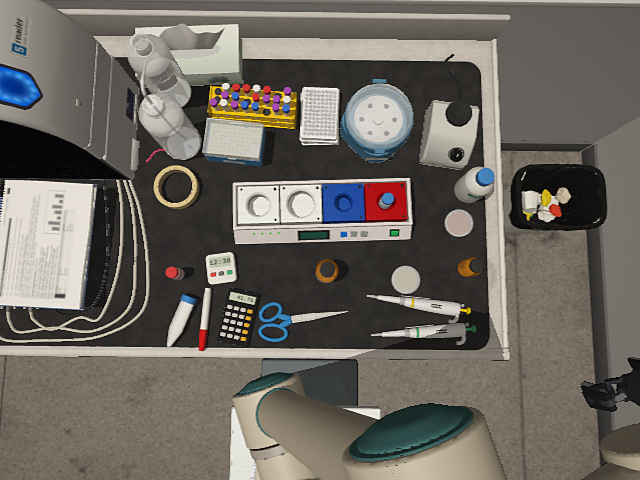

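The top view shows the warmer with its row at v≈203: bare blocks at u≈257 and 302, blue at 344, and red (holding the blue vial) at 386. On the mat are the red vial at (174,272), one amber bottle at (327,270) and one at (469,267). I'll enlarge the crops.

```bash
python3 - <<'E'
import cv2
t=cv2.imread("pics/top0.png");s=cv2.imread("pics/side0.png")
cv2.imwrite("pics/c1.png",cv2.resize(t[170:250,225:425],None,fx=4,fy=4,interpolation=cv2.INTER_CUBIC))
a=[cv2.resize(t[y-30:y+30,x-32:x+32],None,fx=6,fy=6,interpolation=cv2.INTER_CUBIC) for x,y in((174,272),(327,270),(469,267))]
import numpy as np
cv2.imwrite("pics/c2.png",cv2.resize(np.hstack(a),(768,240)))
a=[s[220:280,325:385],s[165:225,320:380],s[307:367,325:385]]
cv2.imwrite("pics/c3.png",cv2.resize(np.hstack(a),(780,260),interpolation=cv2.INTER_CUBIC))
cv2.imwrite("pics/c4.png",cv2.resize(s[190:310,240:340],None,fx=5,fy=5,interpolation=cv2.INTER_CUBIC))
E
```

```text
(no output)
```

View pics/c1.png

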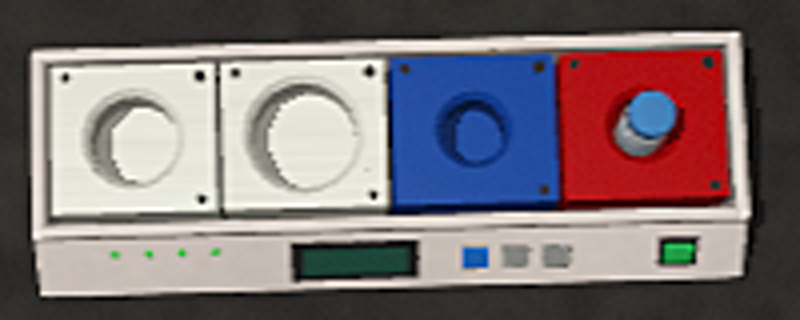

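View pics/c2.png

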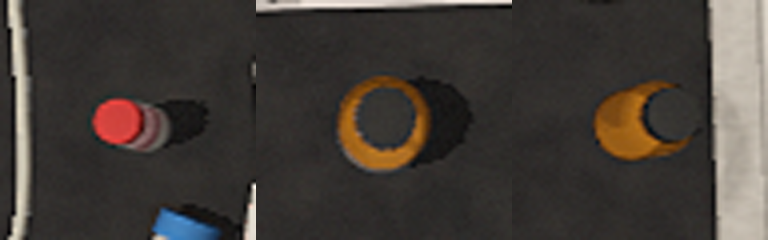

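View pics/c3.png

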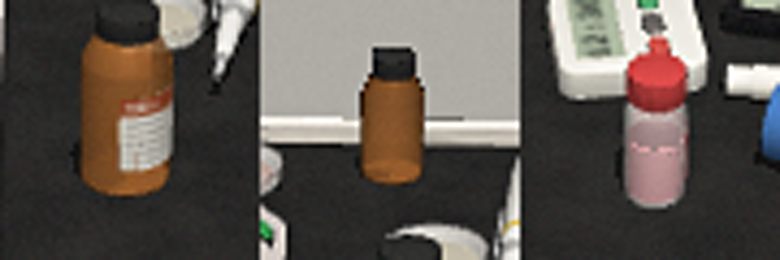

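View pics/c4.png

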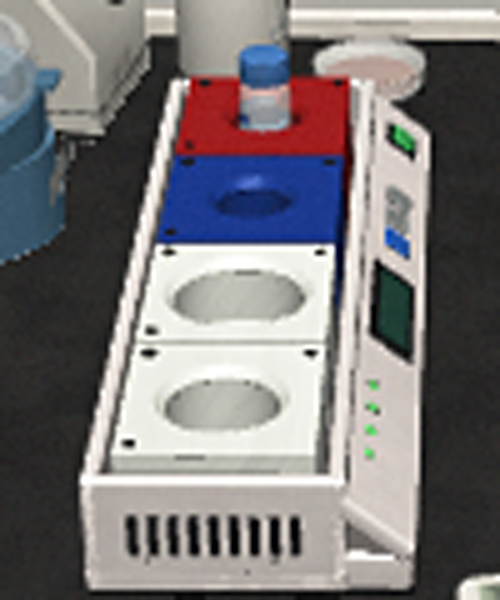

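```bash
cat > h.py <<'E'
import numpy as np
from scipy.spatial.transform import Rotation as R
C={"side":(569.8141256,320.47568456,245.44909895,[0.43910502,1.09122105,0.64401701],[0.06352572,-1.59000981,-2.65444039]),
"top":(511.24447718,316.86898846,238.48017977,[0.3642502,-0.01557477,1.13345775],[0.09859887,-0.10773663,-1.55722776])}
def back(n,u,v,z):
    f,cx,cy,e,a=C[n];d=R.from_rotvec(a).apply([(u-cx)/f,-(v-cy)/f,-1]);e=np.array(e);return e+d*(z-e[2])/d[2]
def proj(n,p):
    f,cx,cy,e,a=C[n];q=R.from_rotvec(a).inv().apply(np.array(p)-e);return np.array([cx+f*q[0]/-q[2],cy+f*q[1]/q[2]])
E
python3 - <<'E'
from h import *
np.set_printoptions(precision=4,suppress=True)
c1=lambda x,y:(225+(x+.5)/4-.5,170+(y+.5)/4-.5)
for n,x,y,z in [("med",133,138,.06),("wide",302,134,.06),("blue",474,130,.06),("redpred",643,126,.06),("cornBL",32,48,.055),("BR",742,32,.055),("FR",750,215,.055),("FL",33,238,.055),("bluecap",654,114,.092)]:
    p=back("top",*c1(x,y),z);print(n,p,"side crop c4",(proj("side",p)-[240,190])*5+2)
for n,u,v,z,ox,oy in [("red",171.4,271.9,.062,325,307),("large",327.1,269.1,.098,325,220),("small",476.9,264.9,.082,320,165)]:
    p=back("top",u,v,z);print(n,p,(proj("side",p)-[ox,oy])*260/60,(proj("side",[*p[:2],0])-[ox,oy])*260/60)
E
```

```text
med [0.5789 0.1057 0.06  ] side crop c4 [224.3475 397.6473]
wide [0.5821 0.0155 0.06  ] side crop c4 [241.2213 291.4452]
blue [ 0.5854 -0.0764  0.06  ] side crop c4 [256.3999 196.44  ]
redpred [ 0.5887 -0.1669  0.06  ] side crop c4 [269.5334 113.7488]
cornBL [0.6286 0.162  0.055 ] side crop c4 [ 80.6372 479.5747]
BR [ 0.6422 -0.2215  0.055 ] side crop c4 [175.925   75.7635]
FR [ 0.5419 -0.2245  0.055 ] side crop c4 [373.5299  76.3036]
FL [0.525  0.1581 0.055 ] side crop c4 [347.2664 480.4275]
bluecap [ 0.5884 -0.1681  0.092 ] side crop c4 [268.1365  52.4789]
red [0.432  0.2825 0.062 ] [138.2514  64.4341] [135.3926 187.9115]
large [ 0.4389 -0.0423  0.098 ] [129.1182   6.4423] [125.9177 174.136 ]
small [ 0.4522 -0.352   0.082 ] [133.004   51.3567] [131.2276 172.0674]
```

The two views agree to within about 1 px. I'll first turn the tool so its x runs along world +y, which puts the jaws along world x.

step_arm:
  series:
    - [[0,0,0],-1]
    - [[0,0,0],-1]
    - [[0,0,0],-1]
    - [[0,0,0],-1]
    - [[0,0,0],-1]
    - [[0,0,0],-1]
    - [[0,0,0],-1]
    - [[0,0,0],-1]
    - [[0,0,0],-1]
    - [[0,0,0],-1]
  hand: 1
  newtons: 25

```text
time_s: 1.1
ee_pos: [0.2528, -0.512, 0.2249]
tcp_rot: [-2.238, -2.187, -0.009]
ft_force: [-0.0, 1.1, 0.4]
finger_gap: 0.0855
```

step_arm:
  series:
    - [[0.6,0.6,-0.1],0]
    - [[0.7,0.7,-0.1],0]
    - [[0.7,0.7,0],0]
    - [[0.7,0.7,0],0]
    - [[0.7,0.7,0],0]
    - [[0.7,0.7,0],0]
    - [[0.7,0.7,0],0]
    - [[0.7,0.7,0],0]
    - [[0.7,0.7,0],0]
    - [[0.4,0.4,0],0]

```text
time_s: 2.1
ee_pos: [0.5939, -0.1862, 0.2319]
tcp_rot: [-2.242, -2.174, -0.006]
ft_force: [-0.3, -0.8, 0.2]
finger_gap: 0.0854
```

```bash
cat > s.py <<'E'
import sys
from cell import arm
from h import *
import cv2
np.set_printoptions(precision=4,suppress=True)
s=arm.get_state();r=R.from_rotvec(s["tcp_rot"])
x=r.apply([1,0,0]);z=r.apply([0,0,1])
print("t",round(s["time_s"],2),"p",s["ee_pos"],"head",np.degrees(np.arctan2(x[1],x[0])).round(2),"tilt",z,"F",s["ft_force"],"gap",s["finger_gap"],"q",s["qpos"],"dq",np.abs(s["dq"]).max())
if len(sys.argv)>3:
    t=np.array([float(v) for v in sys.argv[1:4]]);print("units",r.inv().apply(t-s["ee_pos"])/.05)
for a in sys.argv[4:]:
    n,name=a.split(":");cv2.imwrite(f"pics/{name}.png",arm.get_image(n)["frame"][:,:,::-1])
E
python3 s.py .588 -.1673 .13
```

```text
t 2.1 p [ 0.5939 -0.1862  0.2319] head 88.21 tilt [-0.0102  0.0161 -0.9998] F [-0.2985 -0.7751  0.2086] gap 0.08543516262931318 q [-0.4218  0.3553  1.3855  0.0107  1.4167 -0.3924] dq 0.43740737367978233
units [ 0.3427 -0.1072  2.0457]
```

step_arm:
  series:
    - [[0.2,-0.1,0],-0.3]
    - [[0,0,0],0]
    - [[0,0,0.6],0]
    - [[0,0,0.7],0]
    - [[0,0,0.5],0]
    - [[0,0,0],0]

```text
time_s: 2.7
ee_pos: [0.5875, -0.1742, 0.1391]
tcp_rot: [-2.204, -2.214, -0.004]
ft_force: [-0.0, 0.5, -0.2]
finger_gap: 0.0858
```

```bash
python3 s.py .588 -.1673 .1 side:s1 top:t1; python3 -c "
import cv2
a=cv2.imread('pics/s1.png');b=cv2.imread('pics/t1.png')
import numpy as np
cv2.imwrite('pics/d1.png',np.hstack([cv2.resize(a[120:270,220:370],(400,400)),cv2.resize(b[130:280,310:460],(400,400))]))"
```

```text
t 2.7 p [ 0.5875 -0.1742  0.1391] head 90.24 tilt [-0.0108  0.0142 -0.9998] F [-0.0478  0.5135 -0.1781] gap 0.08578976726841783 q [-0.407   0.4012  1.5516  0.0094  1.2043 -0.4148] dq 0.03537607877628121
units [0.1273 0.0188 0.7828]
```

View pics/d1.png

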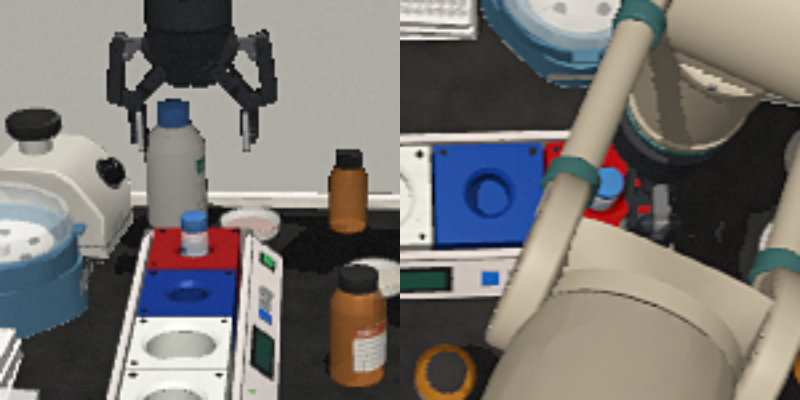

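The gripper is centred over the blue vial in both views, so I'm descending.

step_arm:
  series:
    - [[0.15,0,0],0]
    - [[0,0,0.3],0]
    - [[0,0,0.4],0]
    - [[0,0,0.4],0]
    - [[0,0,0.2],0]
    - [[0,0,0],0]
    - [[0,0,0],0]

```text
time_s: 3.5
ee_pos: [0.5975, -0.1699, 0.0893]
tcp_rot: [2.212, 2.216, 0.023]
ft_force: [-0.8, -0.4, 0.4]
finger_gap: 0.0854
```

```bash
python3 s.py .588 -.1673 .065
```

```text
t 3.5 p [ 0.5975 -0.1699  0.0893] head 90.09 tilt [ 0.0179  0.0031 -0.9998] F [-0.7908 -0.4075  0.4192] gap 0.085427026050173 q [-0.3946  0.4413  1.6225  0.0111  1.0625 -0.4016] dq 0.0057820395745306185
units [ 0.05   -0.1992  0.4817]
```

step_arm:
  series:
    - [[0.05,-0.2,0.2],0]
    - [[0,0,0.2],0]
    - [[0,0,0],0]
    - [[0,0,0],0]

```text
time_s: 3.9
ee_pos: [0.5917, -0.1686, 0.0731]
tcp_rot: [2.206, 2.209, 0.029]
ft_force: [-0.0, 0.0, -0.1]
finger_gap: 0.0857
```

```bash
python3 s.py .588 -.1673 .065
```

```text
t 3.9 p [ 0.5917 -0.1686  0.0731] head 90.09 tilt [ 0.0269 -0.0005 -0.9996] F [-0.0219  0.043  -0.1227] gap 0.08574293825334456 q [-0.3966  0.4452  1.6637  0.0117  1.0078 -0.4043] dq 0.005945328785925867
units [ 0.0271 -0.078   0.1598]
```

step_arm:
  series:
    - [[0,-0.1,0.2],0]
    - [[0,0,0],0]
    - [[0,0,0],0]

```text
time_s: 4.2
ee_pos: [0.5879, -0.1692, 0.0631]
tcp_rot: [2.204, 2.208, 0.03]
ft_force: [-0.1, -0.2, 0.1]
finger_gap: 0.0854
```

```bash
python3 s.py .588 -.1673 .065
```

```text
t 4.2 p [ 0.5879 -0.1692  0.0631] head 90.09 tilt [ 0.029  -0.0014 -0.9996] F [-0.0607 -0.1645  0.1266] gap 0.08536135323289248 q [-0.3999  0.4502  1.6851  0.012   0.979  -0.4081] dq 0.021198769061384987
units [ 0.0381  0.003  -0.0382]
```

step_arm:
  series:
    - [[0,0,-0.02],0]
    - [[0,0,0],0]
    - [[0,0,0],0]
    - [[0,0,0],0]
    - [[0,0,0],0]
    - [[0,0,0],0]
    - [[0,0,0],0]
    - [[0,0,0],0]
  hand: -1
  newtons: 25

```text
time_s: 5.0
ee_pos: [0.5883, -0.1693, 0.0646]
tcp_rot: [2.204, 2.207, 0.031]
ft_force: [-0.2, -0.2, 0.0]
finger_gap: 0.0251
```

```bash
python3 s.py .588 -.1673 .12 side:s2; python3 -c "
import cv2
a=cv2.imread('pics/s2.png')
cv2.imwrite('pics/d2.png',cv2.resize(a[130:270,220:370],None,fx=4,fy=4,interpolation=2))"
```

```text
t 5.0 p [ 0.5883 -0.1693  0.0646] head 90.09 tilt [ 0.0297 -0.0017 -0.9996] F [-0.1683 -0.2315  0.0365] gap 0.025084177672708173 q [-0.3999  0.4488  1.6832  0.0121  0.9817 -0.408 ] dq 0.001799227637821071
units [ 0.039   0.0273 -1.1086]
```

View pics/d2.png

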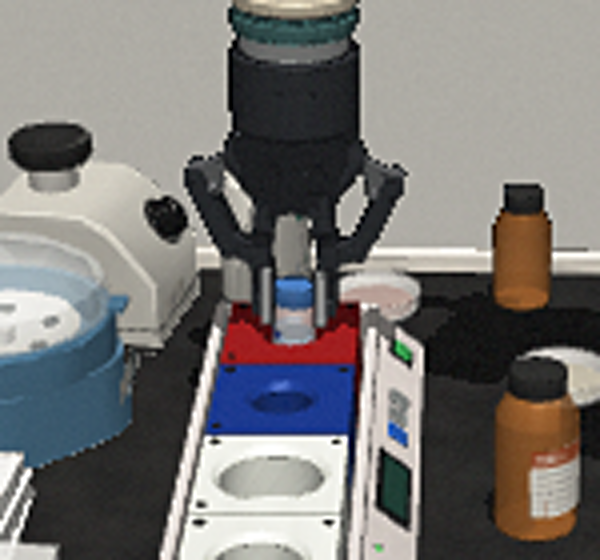

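The jaws have stopped on the vial body (gap 25 mm) with the vial between the pads. Lifting now.

step_arm:
  series:
    - [[0,0,-0.2],0]
    - [[0,0,-0.3],0]
    - [[0,0,-0.3],0]
    - [[0,0,-0.3],0]
    - [[0,0,-0.2],0]
    - [[0,0,0],0]
    - [[0,0,0],0]

```text
time_s: 5.75
ee_pos: [0.5863, -0.1693, 0.1346]
tcp_rot: [2.203, 2.207, 0.031]
ft_force: [-0.1, 0.8, 0.1]
finger_gap: 0.025
```

```bash
python3 s.py .5855 -.076 .12 side:s3; python3 -c "
import cv2
a=cv2.imread('pics/s3.png')
cv2.imwrite('pics/d3.png',cv2.resize(a[130:270,220:370],None,fx=4,fy=4,interpolation=2))"
```

```text
t 5.75 p [ 0.5863 -0.1693  0.1346] head 90.08 tilt [ 0.0305 -0.002  -0.9995] F [-0.0512  0.7587  0.1487] gap 0.02502330251462189 q [-0.4011  0.379   1.6007  0.0111  1.133  -0.4071] dq 0.008403769647632012
units [ 1.8661 -0.023   0.2878]
```

View pics/d3.png

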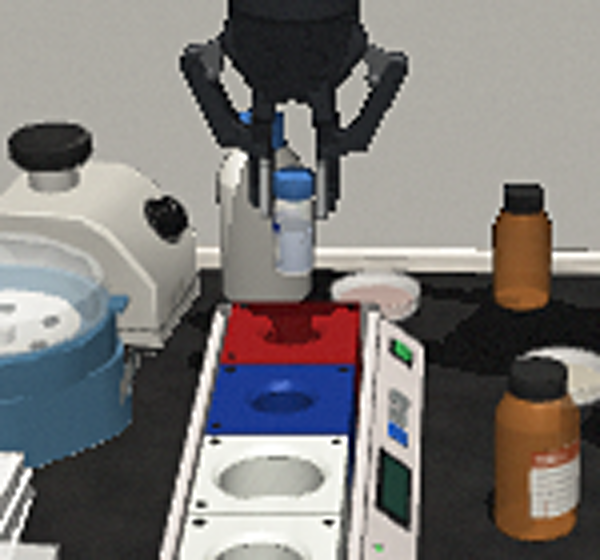

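The vial is held clear and upright. Moving it over the blue bore.

step_arm:
  series:
    - [[0.3,0,0],0]
    - [[0.5,0,0],0]
    - [[0.5,0,0],0]
    - [[0.4,0,0],0]
    - [[0.2,0,0],0]
    - [[0,0,0],0]
    - [[0,0,0],0]

```text
time_s: 6.5
ee_pos: [0.5828, -0.0662, 0.1293]
tcp_rot: [2.211, 2.213, 0.026]
ft_force: [0.7, -0.7, -0.4]
finger_gap: 0.025
```

```bash
python3 s.py .5855 -.0775 .1
```

```text
t 6.5 p [ 0.5828 -0.0662  0.1293] head 90.05 tilt [ 0.021   0.0024 -0.9998] F [ 0.7171 -0.7234 -0.4489] gap 0.025010686369556986 q [-0.2362  0.3555  1.6536  0.0081  1.1127 -0.2405] dq 0.012014619487987498
units [-0.2277  0.0419  0.5872]
```

step_arm:
  series:
    - [[-0.2,0.05,0.1],0]
    - [[0,0,0.2],0]
    - [[0,0,0.1],0]
    - [[0,0,0],0]
    - [[0,0,0],0]

```text
time_s: 7.0
ee_pos: [0.5858, -0.0804, 0.1064]
tcp_rot: [2.216, 2.209, 0.023]
ft_force: [0.0, -0.1, -0.8]
finger_gap: 0.025
```

```bash
python3 s.py .5855 -.0775 .066 side:s4 top:t4; python3 -c "
import cv2
import numpy as np
a=cv2.imread('pics/s4.png');b=cv2.imread('pics/t4.png')
cv2.imwrite('pics/d4.png',np.hstack([cv2.resize(a[150:270,240:340],(450,540),interpolation=2),cv2.resize(b[150:250,300:365],(350,540),interpolation=2)]))"
```

```text
t 7.0 p [ 0.5858 -0.0804  0.1064] head 89.83 tilt [ 0.0196  0.0015 -0.9998] F [ 0.0308 -0.1079 -0.8028] gap 0.025013489317428174 q [-0.2581  0.3838  1.6722  0.0073  1.067  -0.2585] dq 0.00921830498727968
units [ 0.0571 -0.0214  0.8082]
```

View pics/d4.png

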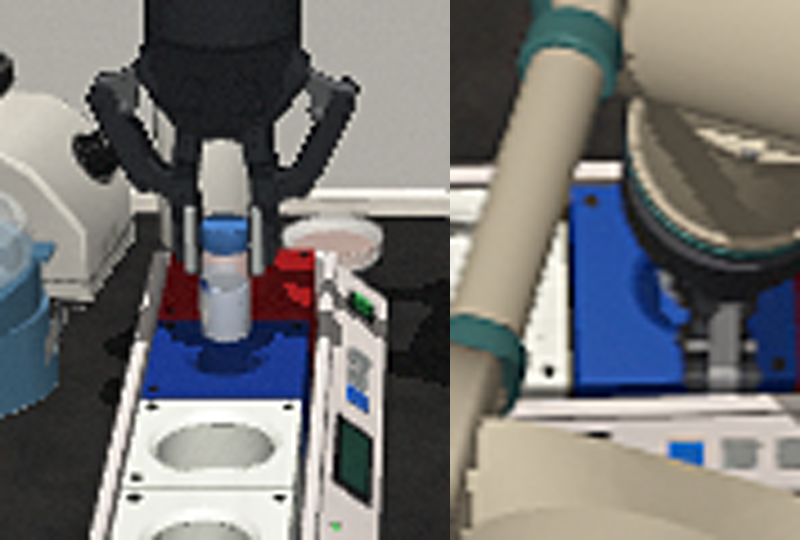

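```bash
python3 -c "
from h import *
for p in [(.5858,-.0789,.0714),(.5858,-.0789,.1334)]: print((proj('side',p)-[240,150])*4.5)"
```

```text
[227.95488729 332.78590733]
[223.49595166 220.97181739]
```

step_arm:
  series:
    - [[0.08,0,0.1],0]
    - [[0,0,0.2],0]
    - [[0,0,0.1],0]
    - [[0,0,0],0]
    - [[0,0,0],0]

```text
time_s: 7.6
ee_pos: [0.5864, -0.0753, 0.0853]
tcp_rot: [2.214, 2.21, 0.024]
ft_force: [-0.0, 0.3, -0.4]
finger_gap: 0.0257
```

```bash
python3 s.py .5855 -.0775 .066
```

```text
t 7.6 p [ 0.5864 -0.0753  0.0853] head 89.89 tilt [ 0.0207  0.0014 -0.9998] F [-0.0435  0.3092 -0.3614] gap 0.025654911404756228 q [-0.2494  0.4043  1.6995  0.0076  1.0181 -0.2513] dq 0.006321112847963016
units [-0.0445 -0.0267  0.3857]
```

step_arm:
  series:
    - [[-0.04,-0.02,0.1],0]
    - [[0,0,0.15],0]
    - [[0,0,0.1],0]
    - [[0,0,0],0]
    - [[0,0,0],0]

```text
time_s: 8.1
ee_pos: [0.5858, -0.0776, 0.0662]
tcp_rot: [2.214, 2.209, 0.024]
ft_force: [0.5, -0.5, -0.4]
finger_gap: 0.0252
```

```bash
python3 s.py .5855 -.0775 .0655
```

```text
t 8.1 p [ 0.5858 -0.0776  0.0662] head 89.88 tilt [ 0.0208  0.0013 -0.9998] F [ 0.459  -0.5391 -0.4108] gap 0.025199641538791707 q [-0.2534  0.4241  1.7228  0.0078  0.9749 -0.2556] dq 0.006425327568525342
units [ 0.0019 -0.0072  0.0143]
```

step_arm:
  series:
    - [[0,0,0.03],0]
    - [[0,0,0],0]
    - [[0,0,0],0]

```text
time_s: 8.4
ee_pos: [0.5862, -0.0777, 0.0649]
tcp_rot: [2.213, 2.209, 0.025]
ft_force: [0.1, 0.2, 0.9]
finger_gap: 0.0253
```

step_arm:
  series:
    - [[0,0,0],0]
    - [[0,0,0],0]
    - [[0,0,0],0]
    - [[0,0,0],0]
    - [[0,0,0],0]
    - [[0,0,-0.2],0]
    - [[0,0,-0.4],0]
    - [[0,0,-0.6],0]
    - [[0,0,-0.4],0]
    - [[0,0,0],0]
  hand: 1

```text
time_s: 9.4
ee_pos: [0.5846, -0.0778, 0.15]
tcp_rot: [2.213, 2.209, 0.025]
ft_force: [1.0, 0.1, -0.1]
finger_gap: 0.0855
```

```bash
python3 s.py .432 .2825 .16 side:s5 top:t5; python3 -c "
import cv2
import numpy as np
a=cv2.imread('pics/s5.png');b=cv2.imread('pics/t5.png')
cv2.imwrite('pics/d5.png',np.hstack([cv2.resize(a[150:270,240:340],(450,540),interpolation=2),cv2.resize(b[150:250,300:365],(350,540),interpolation=2)]))"
```

```text
t 9.4 p [ 0.5846 -0.0778  0.15  ] head 89.89 tilt [ 0.022   0.001  -0.9998] F [ 0.9519  0.06   -0.0904] gap 0.08548168515209323 q [-0.2542  0.3417  1.6185  0.0071  1.1604 -0.255 ] dq 0.02285033401946504
units [ 7.1993 -3.0601 -0.2611]
```

View pics/d5.png

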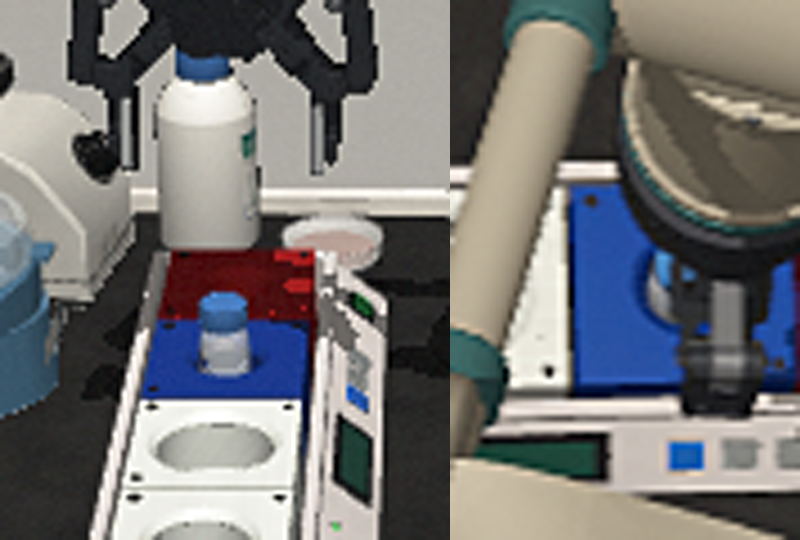

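The blue vial is now seated in the blue block. Next is the red vial.

step_arm:
  series:
    - [[0.4,-0.2,0],0]
    - [[0.7,-0.3,0],0]
    - [[0.8,-0.35,0],0]
    - [[0.8,-0.35,0],0]
    - [[0.8,-0.35,0],0]
    - [[0.8,-0.35,0],0]
    - [[0.8,-0.35,0],0]
    - [[0.7,-0.3,0],0]
    - [[0.4,-0.1,0],0]
    - [[0,0,0],0]

```text
time_s: 10.5
ee_pos: [0.4385, 0.2412, 0.1313]
tcp_rot: [-2.227, -2.211, 0.009]
ft_force: [0.9, 0.4, -0.3]
finger_gap: 0.0852
```

```bash
python3 s.py .432 .2825 .10
```

```text
t 10.5 p [0.4385 0.2412 0.1313] head 89.58 tilt [-0.0068 -0.0012 -1.    ] F [ 0.8774  0.4085 -0.2835] gap 0.08523718011974654 q [0.3628 0.2484 1.8122 0.0015 1.0878 0.3694] dq 0.03281450778623263
units [ 0.8262 -0.1311  0.6257]
```

step_arm:
  series:
    - [[0.4,-0.1,0],0]
    - [[0.4,0,0],0]
    - [[0,0,0.2],0]
    - [[0,0,0.2],0]
    - [[0,0,0],0]
    - [[0,0,0],0]

```text
time_s: 11.1
ee_pos: [0.4306, 0.2757, 0.1039]
tcp_rot: [-2.227, -2.209, 0.031]
ft_force: [0.3, 0.5, 0.1]
finger_gap: 0.0855
```

```bash
python3 s.py .432 .2825 .08 side:s6 top:t6; python3 -c "
import cv2
import numpy as np
a=cv2.imread('pics/s6.png');b=cv2.imread('pics/t6.png')
cv2.imwrite('pics/d6.png',np.hstack([cv2.resize(a[230:370,300:420],(480,560),interpolation=2),cv2.resize(b[220:320,140:200],(320,560),interpolation=2)]))"
```

```text
t 11.1 p [0.4306 0.2757 0.1039] head 89.56 tilt [-0.0172 -0.0105 -0.9998] F [0.2929 0.5202 0.1142] gap 0.08545907290959415 q [ 0.435   0.2989  1.8179 -0.0026  1.0448  0.444 ] dq 0.024312848788848002
units [0.142  0.036  0.4755]
```

View pics/d6.png

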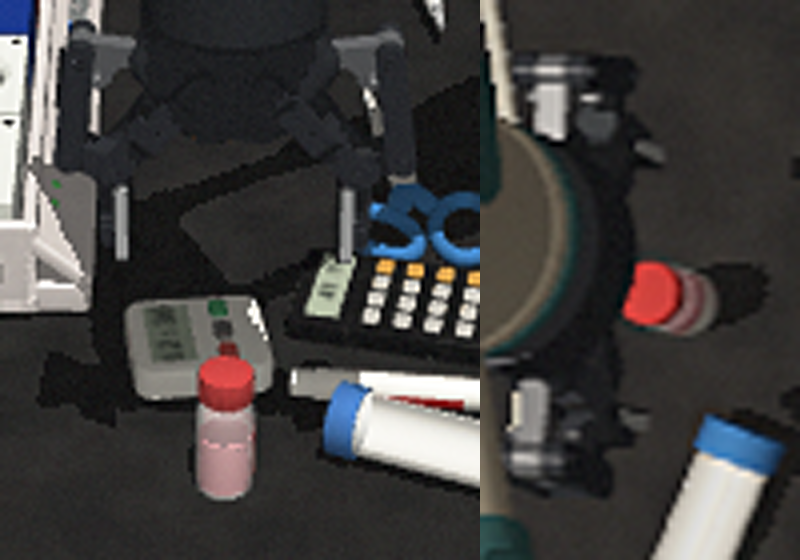

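Both views put the gripper over the red vial with the fingers clear of it, so I'm going down.

step_arm:
  series:
    - [[0.14,0.04,0.2],0]
    - [[0,0,0.3],0]
    - [[0,0,0.3],0]
    - [[0,0,0.15],0]
    - [[0,0,0],0]
    - [[0,0,0],0]

```text
time_s: 11.8
ee_pos: [0.4348, 0.2839, 0.0552]
tcp_rot: [-2.23, -2.208, 0.021]
ft_force: [-0.2, -0.3, 0.4]
finger_gap: 0.0853
```

```bash
python3 s.py .432 .2825 .036
```

```text
t 11.8 p [0.4348 0.2839 0.0552] head 89.43 tilt [-0.0119 -0.0073 -0.9999] F [-0.154  -0.2904  0.3937] gap 0.08533300182921559 q [ 0.4454  0.3634  1.8666 -0.0018  0.9254  0.4565] dq 0.005930015914938126
units [-0.0252 -0.0505  0.3855]
```

step_arm:
  series:
    - [[-0.02,-0.06,0.2],0]
    - [[0,0,0.2],0]
    - [[0,0,0],0]
    - [[0,0,0],0]

```text
time_s: 12.2
ee_pos: [0.432, 0.2832, 0.0347]
tcp_rot: [-2.231, -2.209, 0.018]
ft_force: [-0.9, 0.3, 0.0]
finger_gap: 0.0853
```

```bash
python3 s.py .432 .2825 .036
```

```text
t 12.2 p [0.432  0.2832 0.0347] head 89.43 tilt [-0.0097 -0.0062 -0.9999] F [-0.9127  0.273   0.0005] gap 0.08530180127730902 q [ 0.4465  0.3858  1.8976 -0.0019  0.8696  0.4576] dq 0.010900745269743835
units [-0.0136 -0.0008 -0.0258]
```

step_arm:
  series:
    - [[0,0,-0.04],0]
    - [[0,0,0],0]
    - [[0,0,0],0]
    - [[0,0,0],0]
    - [[0,0,0],0]
    - [[0,0,0],0]
    - [[0,0,0],0]
    - [[0,0,0],0]
  hand: -1

```text
time_s: 13.0
ee_pos: [0.4329, 0.2835, 0.0379]
tcp_rot: [-2.231, -2.209, 0.014]
ft_force: [-0.0, -0.0, -0.5]
finger_gap: 0.0253
```

step_arm:
  series:
    - [[0,0,-0.2],0]
    - [[0,0,-0.4],0]
    - [[0,0,-0.6],0]
    - [[0,0,-0.6],0]
    - [[0,0,-0.3],0]
    - [[0,0,0],0]

```text
time_s: 13.6
ee_pos: [0.4332, 0.2839, 0.1489]
tcp_rot: [-2.231, -2.209, 0.016]
ft_force: [0.3, -0.2, -0.4]
finger_gap: 0.0248
```

```bash
python3 s.py .5887 -.1672 .16 side:s7; python3 -c "
import cv2
import numpy as np
a=cv2.imread('pics/s7.png')
cv2.imwrite('pics/d7.png',cv2.resize(a[210:350,300:420],(480,560),interpolation=2))"
```

```text
t 13.6 p [0.4332 0.2839 0.1489] head 89.43 tilt [-0.0088 -0.0057 -0.9999] F [ 0.3488 -0.1717 -0.4297] gap 0.024824679903946215 q [ 0.4467  0.2581  1.7478 -0.0015  1.146   0.4573] dq 0.007965170540625425
units [-8.9916  3.1975 -0.1985]
```

View pics/d7.png

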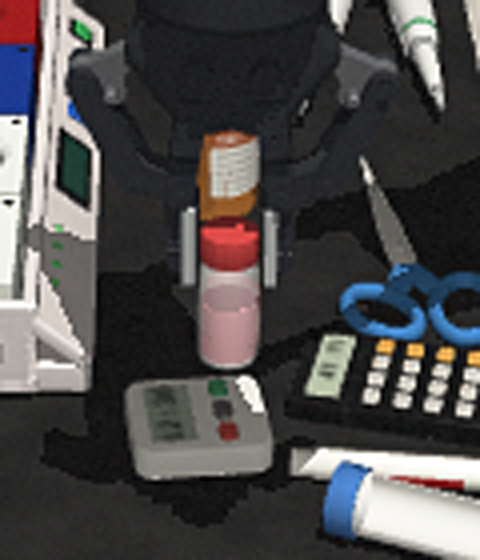

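The red vial is held upright. Carrying it to the red block, raised so it passes above the blue vial.

step_arm:
  series:
    - [[-0.3,0.3,-0.3],0]
    - [[-0.6,0.5,-0.2],0]
    - [[-0.8,0.5,0],0]
    - [[-0.8,0.5,0],0]
    - [[-0.8,0.4,0],0]
    - [[-0.8,0.3,0],0]
    - [[-0.8,0.2,0],0]
    - [[-0.8,0.1,0],0]
    - [[-0.6,0.1,0],0]
    - [[-0.3,0,0],0]

```text
time_s: 14.65
ee_pos: [0.5744, -0.0581, 0.1612]
tcp_rot: [-2.213, -2.206, 0.038]
ft_force: [0.5, 0.4, 0.9]
finger_gap: 0.025
```

```bash
python3 s.py .5887 -.1672 .13
```

```text
t 14.65 p [ 0.5744 -0.0581  0.1612] head 89.82 tilt [-0.0292 -0.0056 -0.9996] F [0.4591 0.398  0.8615] gap 0.025044010292180438 q [-0.2139  0.341   1.5892 -0.0123  1.2387 -0.2065] dq 0.26010717504887154
units [-2.1773  0.3122  0.6284]
```

step_arm:
  series:
    - [[-0.5,0.1,0],0]
    - [[-0.6,0.1,0],0]
    - [[-0.5,0.1,0],0]
    - [[-0.3,0,0],0]
    - [[0,0,0],0]
    - [[0,0,0],0]

```text
time_s: 15.25
ee_pos: [0.5845, -0.1533, 0.1552]
tcp_rot: [-2.205, -2.194, 0.042]
ft_force: [-0.3, 0.8, 0.3]
finger_gap: 0.0249
```

```bash
python3 s.py .5887 -.1672 .11
```

```text
t 15.25 p [ 0.5845 -0.1533  0.1552] head 89.73 tilt [-0.0411  0.0026 -0.9991] F [-0.2816  0.7874  0.2607] gap 0.02494811748853127 q [-0.3642  0.3902  1.5268 -0.0128  1.2639 -0.3554] dq 0.009520043209630551
units [-0.2798  0.122   0.8997]
```

step_arm:
  series:
    - [[-0.28,0.12,0.2],0]
    - [[0,0,0.3],0]
    - [[0,0,0.3],0]
    - [[0,0,0.1],0]
    - [[0,0,0],0]
    - [[0,0,0],0]

```text
time_s: 15.85
ee_pos: [0.5895, -0.1643, 0.1069]
tcp_rot: [-2.197, -2.201, 0.041]
ft_force: [0.0, -1.4, 0.1]
finger_gap: 0.0252
```

```bash
python3 s.py .5895 -.1675 .09 side:s8; python3 -c "
import cv2
import numpy as np
a=cv2.imread('pics/s8.png')
cv2.imwrite('pics/d8.png',cv2.resize(a[150:270,240:340],(450,540),interpolation=2))"
```

```text
t 15.85 p [ 0.5895 -0.1643  0.1069] head 90.08 tilt [-0.0411  0.0036 -0.9991] F [ 0.0281 -1.4083  0.0582] gap 0.025190392668634574 q [-0.3783  0.4406  1.5739 -0.0129  1.1667 -0.3745] dq 0.005616469851846408
units [-0.066   0.0129  0.3368]
```

View pics/d8.png

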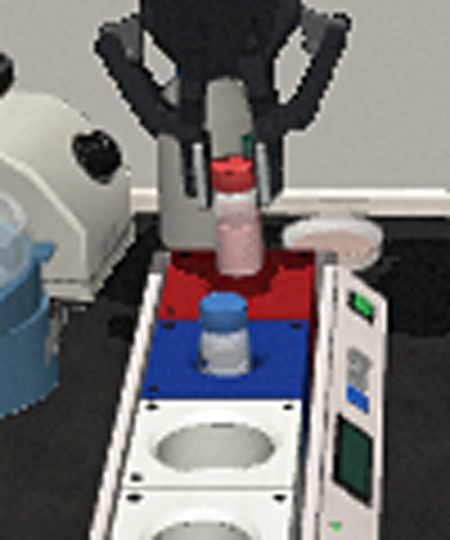

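```bash
python3 -c "
from h import *
for p in [(.5887,-.1643,.069),(.5887,-.1643,.131)]: print((proj('side',p)-[240,150])*4.5)
p0=proj('side',(.5887,-.1643,.069));print(proj('side',(.5787,-.1643,.069))*4.5-p0*4.5)"
```

```text
[239.72135902 267.40858965]
[235.76769245 160.49029597]
[18.43792313  0.28229526]
```

step_arm:
  series:
    - [[-0.06,0,0.1],0]
    - [[0,0,0.2],0]
    - [[0,0,0.1],0]
    - [[0,0,0],0]
    - [[0,0,0],0]

```text
time_s: 16.4
ee_pos: [0.5896, -0.1678, 0.0867]
tcp_rot: [-2.199, -2.203, 0.039]
ft_force: [-0.4, -0.4, -0.5]
finger_gap: 0.0254
```

```bash
python3 s.py .5900 -.1675 .069
```

```text
t 16.4 p [ 0.5896 -0.1678  0.0867] head 90.1 tilt [-0.0382  0.0024 -0.9993] F [-0.3503 -0.3589 -0.5043] gap 0.02543829012580094 q [-0.3834  0.4589  1.5988 -0.0134  1.1203 -0.3792] dq 0.006803666053695331
units [0.0046 0.0207 0.3541]
```

step_arm:
  series:
    - [[0,0,0.1],0]
    - [[0,0,0.15],0]
    - [[0,0,0.1],0]
    - [[0,0,0],0]
    - [[0,0,0],0]

```text
time_s: 16.9
ee_pos: [0.5894, -0.1679, 0.0681]
tcp_rot: [-2.2, -2.204, 0.039]
ft_force: [-0.1, -0.3, 3.5]
finger_gap: 0.0248
```

```bash
python3 s.py .5900 -.1675 .068
```

```text
t 16.9 p [ 0.5894 -0.1679  0.0681] head 90.1 tilt [-0.0371  0.002  -0.9993] F [-0.0863 -0.3284  3.4912] gap 0.024785724990374965 q [-0.3838  0.4763  1.6218 -0.0136  1.0787 -0.3789] dq 0.0016152601773574658
units [0.0077 0.0115 0.0011]
```

A 3.5 N contact force shows it on the bore floor. Releasing and lifting.

step_arm:
  series:
    - [[0,0,0],0]
    - [[0,0,0],0]
    - [[0,0,0],0]
    - [[0,0,0],0]
    - [[0,0,0],0]
    - [[0,0,-0.2],0]
    - [[0,0,-0.4],0]
    - [[0,0,-0.6],0]
    - [[0,0,-0.6],0]
    - [[0,0,-0.2],0]
  hand: 1

```text
time_s: 17.9
ee_pos: [0.5923, -0.1677, 0.1721]
tcp_rot: [-2.198, -2.201, 0.041]
ft_force: [0.1, -0.8, 0.2]
finger_gap: 0.0857
```

step_arm:
  series:
    - [[-0.3,-0.2,0],0]
    - [[-0.6,-0.5,0],0]
    - [[-0.7,-0.6,0],0]
    - [[-0.7,-0.6,0],0]
    - [[-0.6,-0.5,0],0]
    - [[-0.3,-0.2,0],0]
    - [[0,0,0],0]
    - [[0,0,0],0]

```text
time_s: 18.7
ee_pos: [0.4509, -0.3357, 0.1713]
tcp_rot: [-2.191, -2.197, 0.046]
ft_force: [0.6, 0.1, -1.2]
finger_gap: 0.0854
```

```bash
python3 s.py .452 -.352 .12 side:s9 top:t9; python3 -c "
import cv2
import numpy as np
a=cv2.imread('pics/s9.png');b=cv2.imread('pics/t9.png')
cv2.imwrite('pics/d9.png',np.hstack([cv2.resize(a[110:250,260:400],(400,400),interpolation=2),cv2.resize(b[150:290,360:500],(400,400),interpolation=2)]))"
```

```text
t 18.7 p [ 0.4509 -0.3357  0.1713] head 90.16 tilt [-0.048   0.0061 -0.9988] F [ 0.5616  0.1479 -1.2432] gap 0.0854289367285975 q [-0.7454  0.3192  1.5968 -0.0294  1.2652 -0.7388] dq 0.025005505739504108
units [-0.333   0.0693  1.0219]
```

View pics/d9.png

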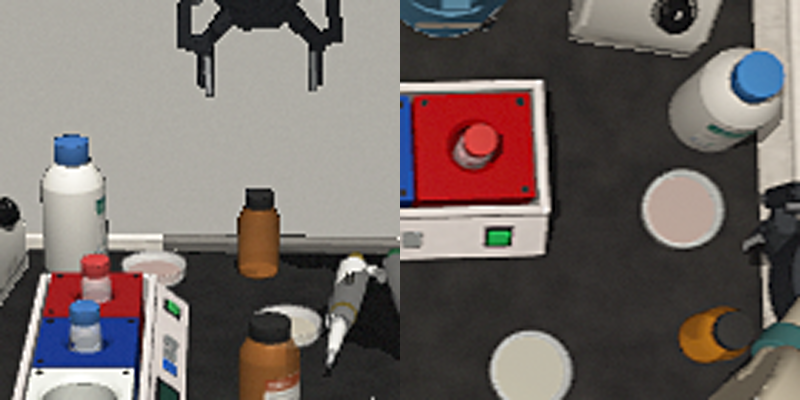

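Both vials are seated. Next is the small amber bottle.

step_arm:
  series:
    - [[-0.3,0.05,0.2],0]
    - [[0,0,0.4],0]
    - [[0,0,0.5],0]
    - [[0,0,0.4],0]
    - [[0,0,0.2],0]
    - [[0,0,0],0]
    - [[0,0,0],0]

```text
time_s: 19.5
ee_pos: [0.4565, -0.3505, 0.0805]
tcp_rot: [-2.18, -2.214, 0.046]
ft_force: [0.5, 0.9, -0.0]
finger_gap: 0.0855
```

```bash
python3 s.py .452 -.352 .036
```

```text
t 19.5 p [ 0.4565 -0.3505  0.0805] head 90.87 tilt [-0.045   0.0026 -0.999 ] F [ 0.462   0.9346 -0.0165] gap 0.08553790125638114 q [-0.7571  0.4165  1.6935 -0.0332  1.0664 -0.7558] dq 0.011518711045211847
units [-0.0319 -0.0504  0.8934]
```

step_arm:
  series:
    - [[-0.03,-0.08,0.2],0.1]
    - [[0,0,0.3],0]
    - [[0,0,0.3],0]
    - [[0,0,0.05],0]
    - [[0,0,0],0]
    - [[0,0,0],0]

```text
time_s: 20.1
ee_pos: [0.4527, -0.3551, 0.0402]
tcp_rot: [-2.2, -2.208, 0.048]
ft_force: [1.1, -0.7, 0.3]
finger_gap: 0.0854
```

```bash
python3 s.py .452 -.352 .036
```

```text
t 20.1 p [ 0.4527 -0.3551  0.0402] head 90.22 tilt [-0.0385 -0.0047 -0.9992] F [ 1.0861 -0.6853  0.2896] gap 0.08541726997823788 q [-0.7669  0.4561  1.7472 -0.0367  0.963  -0.7494] dq 0.007719578808668227
units [ 0.0623 -0.0102  0.0848]
```

step_arm:
  series:
    - [[0.06,0,0.06],0]
    - [[0,0,0],0]
    - [[0,0,0],0]

```text
time_s: 20.4
ee_pos: [0.4535, -0.3528, 0.0388]
tcp_rot: [-2.203, -2.211, 0.048]
ft_force: [-0.2, 0.5, 0.5]
finger_gap: 0.0853
```

step_arm:
  series:
    - [[0,0,0],0]
    - [[0,0,0],0]
    - [[0,0,0],0]
    - [[0,0,0],0]
    - [[0,0,0],0]
    - [[0,0,0],0]
    - [[0,0,0],0]
  hand: -1
  newtons: 45

```text
time_s: 21.1
ee_pos: [0.4539, -0.353, 0.0396]
tcp_rot: [-2.204, -2.212, 0.047]
ft_force: [-0.5, 0.6, 0.4]
finger_gap: 0.0391
```

```bash
python3 s.py .452 -.352 .036
```

```text
t 21.1 p [ 0.4539 -0.353   0.0396] head 90.22 tilt [-0.0349 -0.0081 -0.9994] F [-0.5293  0.564   0.388 ] gap 0.03912858172868789 q [-0.7629  0.4542  1.7527 -0.0367  0.9546 -0.7451] dq 0.0025201827513046623
units [ 0.0203 -0.0348  0.0738]
```

step_arm:
  series:
    - [[0,0,-0.2],0]
    - [[0,0,-0.4],0]
    - [[0,0,-0.6],0]
    - [[0,0,-0.7],0]
    - [[0,0,-0.6],0]
    - [[0,0,-0.3],0]
    - [[0,0,0],0]

```text
time_s: 21.8
ee_pos: [0.4583, -0.3512, 0.1865]
tcp_rot: [-2.202, -2.21, 0.047]
ft_force: [0.4, -0.6, -1.0]
finger_gap: 0.0394
```

```bash
python3 s.py .579 .1055 .17 side:s10; python3 -c "
import cv2
import numpy as np
a=cv2.imread('pics/s10.png')
cv2.imwrite('pics/d10.png',cv2.resize(a[90:230,260:400],(560,560),interpolation=2))"
```

```text
t 21.8 p [ 0.4583 -0.3512  0.1865] head 90.22 tilt [-0.0368 -0.0062 -0.9993] F [ 0.3975 -0.6007 -1.0484] gap 0.03937303289122132 q [-0.7554  0.3213  1.5532 -0.031   1.2898 -0.7502] dq 0.010716096870019603
units [9.1255 2.4574 0.1838]
```

View pics/d10.png

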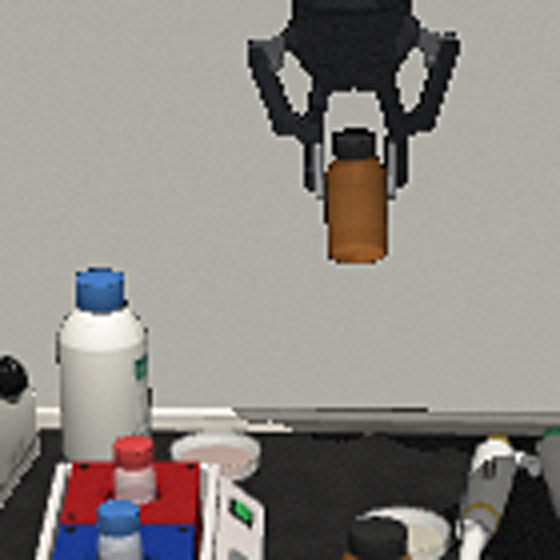

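step_arm:
  series:
    - [[0.3,0.1,-0.1],0]
    - [[0.6,0.2,-0.1],0]
    - [[0.8,0.2,0],0]
    - [[0.8,0.25,0],0]
    - [[0.8,0.25,0],0]
    - [[0.8,0.25,0],0]
    - [[0.8,0.25,0],0]
    - [[0.8,0.25,0],0]
    - [[0.6,0.2,0],0]
    - [[0.4,0.1,0],0]

```text
time_s: 22.85
ee_pos: [0.5553, 0.0067, 0.1795]
tcp_rot: [-2.189, -2.184, 0.056]
ft_force: [-0.3, -0.0, -0.9]
finger_gap: 0.0392
```

```bash
python3 s.py .579 .1055 .15
```

```text
t 22.85 p [0.5553 0.0067 0.1795] head 89.85 tilt [-0.0602  0.0094 -0.9981] F [-0.3329 -0.0339 -0.8694] gap 0.03923177302499014 q [-0.1148  0.3128  1.5855  0.0025  1.3042 -0.1133] dq 0.3962958606375274
units [1.9708 0.5049 0.5787]
```

step_arm:
  series:
    - [[0.5,0.1,0],0]
    - [[0.5,0.1,0],0]
    - [[0.4,0.1,0],0]
    - [[0.2,0.1,0],0]
    - [[0,0,0],0]
    - [[0,0,0],0]

```text
time_s: 23.45
ee_pos: [0.5688, 0.0988, 0.1719]
tcp_rot: [-2.17, -2.182, 0.072]
ft_force: [0.2, 0.3, -0.8]
finger_gap: 0.0392
```

```bash
python3 s.py .579 .1055 .12
```

```text
t 23.45 p [0.5688 0.0988 0.1719] head 90.3 tilt [-0.0775  0.0115 -0.9969] F [ 0.2072  0.328  -0.825 ] gap 0.03921214426381326 q [0.0421 0.3579 1.537  0.0152 1.3238 0.0322] dq 0.009078826854589741
units [0.1205 0.2846 1.0199]
```

step_arm:
  series:
    - [[0.12,0.15,0.3],0]
    - [[0,0,0.5],0]
    - [[0,0,0.3],0]
    - [[0,0,0],0]
    - [[0,0,0],0]

```text
time_s: 23.95
ee_pos: [0.5725, 0.1024, 0.1116]
tcp_rot: [-2.176, -2.176, 0.074]
ft_force: [1.3, -1.1, -0.6]
finger_gap: 0.0393
```

```bash
python3 s.py .58 .1055 .10 side:s11 top:t11; python3 -c "
import cv2
import numpy as np
a=cv2.imread('pics/s11.png');b=cv2.imread('pics/t11.png')
cv2.imwrite('pics/d11.png',np.hstack([cv2.resize(a[190:310,230:340],(495,540),interpolation=2),cv2.resize(b[150:250,230:290],(300,540),interpolation=2)]))"
```

```text
t 23.95 p [0.5725 0.1024 0.1116] head 89.97 tilt [-0.0785  0.0107 -0.9969] F [ 1.3192 -1.1289 -0.5548] gap 0.039263789018047696 q [0.0483 0.4133 1.6102 0.0155 1.1961 0.0421] dq 0.017142223446554056
units [0.0595 0.1683 0.2208]
```

View pics/d11.png

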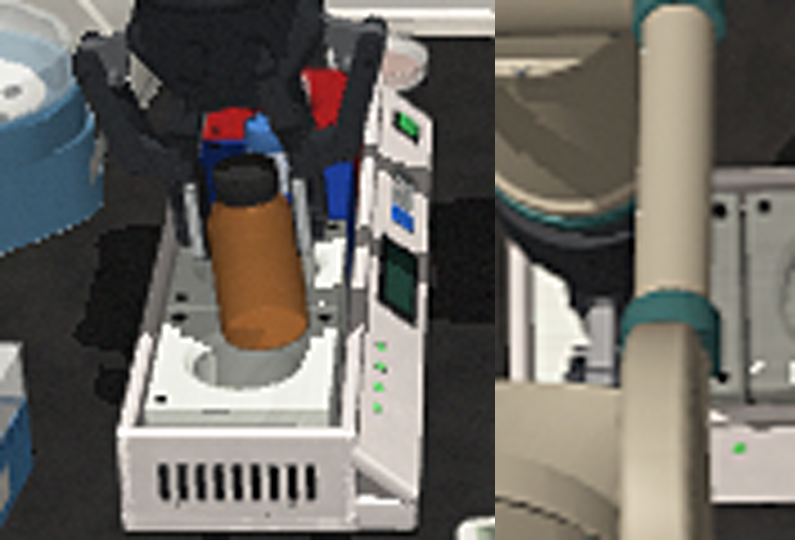

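```bash
python3 - <<'E'
from h import *
from scipy.optimize import least_squares
obs=np.array([[264,328],[244,163]])/4.5+[230,190]
def pr(q):
    x,y,tx=q;b=np.array([x,y,.1116-.0396]);return np.array([proj('side',b),proj('side',b+.082*np.array([tx,0,1]))])
r=least_squares(lambda q:(pr(q)-obs).ravel(),[.57,.1,0],x_scale=[.01,.01,.05]);print(r.x,r.fun)
E
```

```text
[0.57046199 0.10069857 0.0685415 ] [ 0.00117438 -0.05620475 -0.00104699  0.06127679]
```

The fit puts the bottle about 0.07 rad off vertical, along with the tool. That still fits the bore clearance, so I'll correct x and y and lower it.

step_arm:
  series:
    - [[0.08,0.15,0],0]
    - [[0,0,0],0]
    - [[0,0,0.1],0]
    - [[0,0,0],0]

```text
time_s: 24.45
ee_pos: [0.5827, 0.1069, 0.1088]
tcp_rot: [-2.18, -2.179, 0.066]
ft_force: [0.5, -1.2, -1.1]
finger_gap: 0.0389
```

```bash
python3 s.py .5805 .1070 .10 side:s12; python3 -c "
import cv2
import numpy as np
a=cv2.imread('pics/s12.png')
cv2.imwrite('pics/d12.png',cv2.resize(a[190:310,230:340],(550,600),interpolation=2))"
```

```text
t 24.45 p [0.5827 0.1069 0.1088] head 89.95 tilt [-0.0719  0.0112 -0.9973] F [ 0.5028 -1.1627 -1.1261] gap 0.038917001871424876 q [0.0546 0.427  1.5941 0.0163 1.1918 0.0485] dq 0.02089617263235105
units [ 0.0003 -0.0314  0.1778]
```

View pics/d12.png

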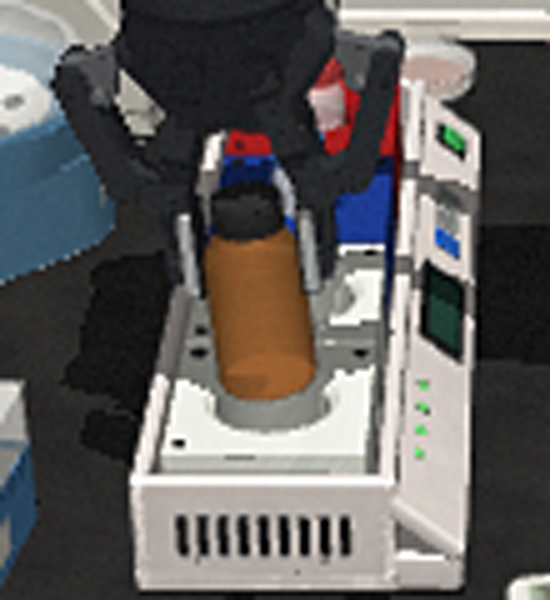

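step_arm:
  series:
    - [[0,-0.05,0.1],0]
    - [[0,0,0.2],0]
    - [[0,0,0.1],0]
    - [[0,0,0],0]
    - [[0,0,0],0]

```text
time_s: 25.0
ee_pos: [0.5792, 0.1067, 0.0878]
tcp_rot: [-2.181, -2.181, 0.065]
ft_force: [0.8, -1.2, -0.5]
finger_gap: 0.0387
```

```bash
python3 s.py .5805 .1070 .07 side:s13; python3 -c "
import cv2
import numpy as np
a=cv2.imread('pics/s13.png')
cv2.imwrite('pics/d13.png',cv2.resize(a[190:310,230:340],(550,600),interpolation=2))"
```

```text
t 25.0 p [0.5792 0.1067 0.0878] head 89.97 tilt [-0.0694  0.0103 -0.9975] F [ 0.7899 -1.2428 -0.5338] gap 0.038725801205671546 q [0.0552 0.4409 1.6299 0.0155 1.1396 0.0483] dq 0.00807227853441584
units [0.0028 0.0498 0.353 ]
```

View pics/d13.png

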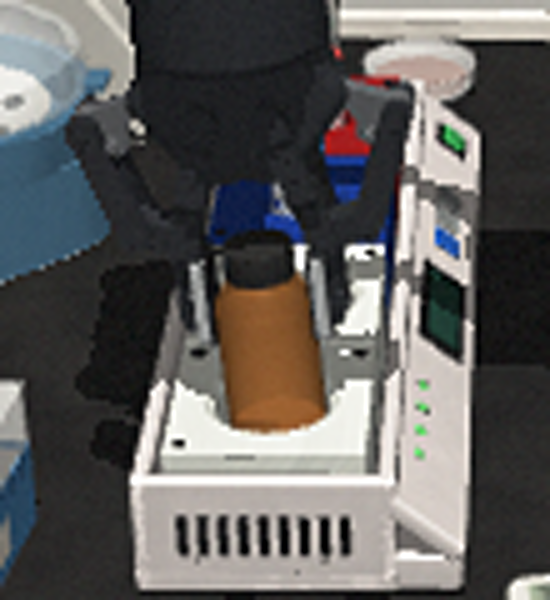

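step_arm:
  series:
    - [[0,0.04,0.1],0]
    - [[0,0,0.1],0]
    - [[0,0,0.1],0]
    - [[0,0,0],0]
    - [[0,0,0],0]

```text
time_s: 25.55
ee_pos: [0.5797, 0.107, 0.0711]
tcp_rot: [-2.18, -2.18, 0.066]
ft_force: [-0.0, 0.4, -0.1]
finger_gap: 0.0389
```

```bash
python3 s.py .5805 .1070 .07
```

```text
t 25.55 p [0.5797 0.107  0.0711] head 89.97 tilt [-0.0709  0.0106 -0.9974] F [-0.0368  0.4278 -0.1189] gap 0.03885044063429126 q [0.0555 0.4589 1.6471 0.0163 1.1059 0.0479] dq 0.00512760620475087
units [-0.001   0.0166  0.0201]
```

step_arm:
  series:
    - [[0,0,0.03],0]
    - [[0,0,0],0]
    - [[0,0,0],0]

```text
time_s: 25.85
ee_pos: [0.5799, 0.1071, 0.0704]
tcp_rot: [-2.181, -2.18, 0.065]
ft_force: [0.4, -1.0, -0.7]
finger_gap: 0.0392
```

step_arm:
  series:
    - [[0,0,0],0]
    - [[0,0,0],0]
    - [[0,0,0],0]
    - [[0,0,0],0]
    - [[0,0,0],0]
    - [[0,0,0],0]
  hand: 1

```text
time_s: 26.45
ee_pos: [0.5799, 0.1074, 0.0706]
tcp_rot: [-2.181, -2.18, 0.064]
ft_force: [0.7, 0.4, -0.3]
finger_gap: 0.0855
```

```bash
python3 s.py .5805 .1070 .19 side:s14; python3 -c "
import cv2
import numpy as np
a=cv2.imread('pics/s14.png')
cv2.imwrite('pics/d14.png',cv2.resize(a[190:310,230:340],(550,600),interpolation=2))"
```

```text
t 26.45 p [0.5799 0.1074 0.0706] head 89.96 tilt [-0.0697  0.0114 -0.9975] F [ 0.6589  0.375  -0.2791] gap 0.08552518361047858 q [0.0558 0.4591 1.6481 0.0171 1.1035 0.0479] dq 0.0013307184318582992
units [ 0.0183 -0.1549 -2.3829]
```

View pics/d14.png

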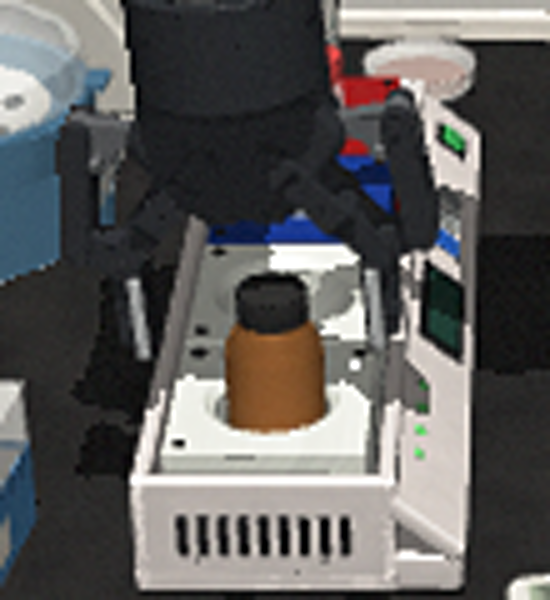

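The small amber bottle stands upright in its bore. Lifting and going to the large one.

step_arm:
  series:
    - [[0,0,-0.3],0]
    - [[0,0,-0.5],0]
    - [[0,-0.1,-0.7],0]
    - [[0,-0.1,-0.6],0]
    - [[0,-0.1,-0.3],0]
    - [[-0.3,-0.3,0],0]
    - [[-0.6,-0.5,0],0]
    - [[-0.6,-0.5,0],0]
    - [[-0.5,-0.5,0],0]
    - [[-0.3,-0.3,0],0]

```text
time_s: 27.5
ee_pos: [0.4672, -0.0105, 0.2016]
tcp_rot: [-2.176, -2.187, 0.062]
ft_force: [0.1, 0.1, 0.2]
finger_gap: 0.0853
```

```bash
python3 s.py .439 -.042 .16
```

```text
t 27.5 p [ 0.4672 -0.0105  0.2016] head 90.26 tilt [-0.0681  0.0109 -0.9976] F [0.0758 0.0654 0.1629] gap 0.08531588805064814 q [-0.1709  0.1719  1.7246 -0.0009  1.3141 -0.1756] dq 0.3560581125152918
units [-0.636  -0.51    0.8619]
```

step_arm:
  series:
    - [[-0.3,-0.2,0],0]
    - [[-0.2,-0.2,0],0]
    - [[0,0,0],0]
    - [[0,0,0],0]
  hand: 0.7

```text
time_s: 27.9
ee_pos: [0.4443, -0.0378, 0.2035]
tcp_rot: [-2.181, -2.183, 0.061]
ft_force: [0.1, -0.1, 0.9]
finger_gap: 0.0728
```

```bash
python3 s.py .439 -.042 .13 side:s15 top:t15; python3 -c "
import cv2
import numpy as np
a=cv2.imread('pics/s15.png');b=cv2.imread('pics/t15.png')
cv2.imwrite('pics/d15.png',np.hstack([cv2.resize(a[140:280,280:420],(400,400),interpolation=2),cv2.resize(b[160:300,240:380],(400,400),interpolation=2)]))"
```

```text
t 27.9 p [ 0.4443 -0.0378  0.2035] head 90.04 tilt [-0.0671  0.0111 -0.9977] F [ 0.0526 -0.0681  0.8965] gap 0.072788021827701 q [-0.2371  0.1379  1.7622 -0.0052  1.3094 -0.2368] dq 0.005617585117422521
units [-0.0993 -0.0074  1.4736]
```

View pics/d15.png

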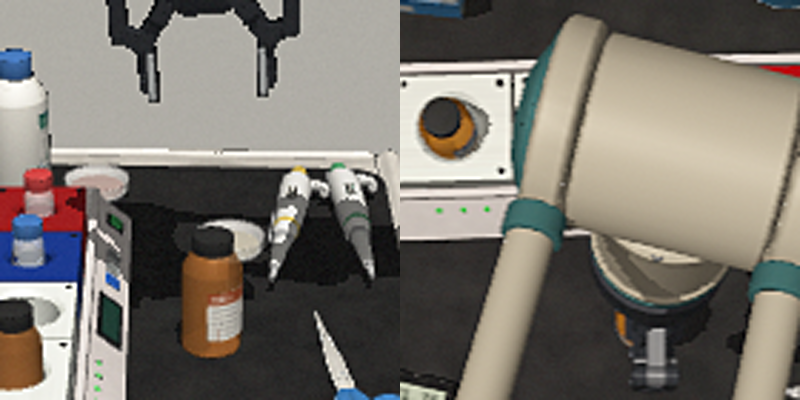

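step_arm:
  series:
    - [[-0.1,0,0.2],0]
    - [[0,0,0.4],0]
    - [[0,0,0.4],0]
    - [[0,0,0.4],0]
    - [[0,0,0.2],0]
    - [[0,0,0],0]
    - [[0,0,0],0]

```text
time_s: 28.7
ee_pos: [0.4419, -0.0404, 0.1177]
tcp_rot: [-2.173, -2.19, 0.061]
ft_force: [0.2, 0.7, -0.1]
finger_gap: 0.0724
```

```bash
python3 s.py .439 -.042 .053
```

```text
t 28.7 p [ 0.4419 -0.0404  0.1177] head 90.43 tilt [-0.0674  0.011  -0.9977] F [ 0.2247  0.7032 -0.1009] gap 0.07237694171992086 q [-0.2436  0.2161  1.9012 -0.0062  1.0924 -0.2483] dq 0.012431632478704883
units [-0.0469  0.0288  1.2954]
```

step_arm:
  series:
    - [[-0.05,0.03,0.2],0]
    - [[0,0,0.3],0]
    - [[0,0,0.3],0]
    - [[0,0,0.2],0]
    - [[0,0,0],0]
    - [[0,0,0],0]

```text
time_s: 29.3
ee_pos: [0.4447, -0.044, 0.0678]
tcp_rot: [-2.179, -2.197, 0.054]
ft_force: [-0.0, 0.2, 0.1]
finger_gap: 0.0723
```

```bash
python3 s.py .439 -.042 .053 side:s16; python3 -c "
import cv2
a=cv2.imread('pics/s16.png')
cv2.imwrite('pics/d16.png',cv2.resize(a[160:300,290:410],(480,560),interpolation=2))"
```

```text
t 29.3 p [ 0.4447 -0.044   0.0678] head 90.47 tilt [-0.0581  0.0083 -0.9983] F [-0.0101  0.2121  0.0927] gap 0.0723354258644039 q [-0.2494  0.2775  1.9699 -0.0077  0.9527 -0.2532] dq 0.004542658077737342
units [ 0.0385 -0.0953  0.3025]
```

View pics/d16.png

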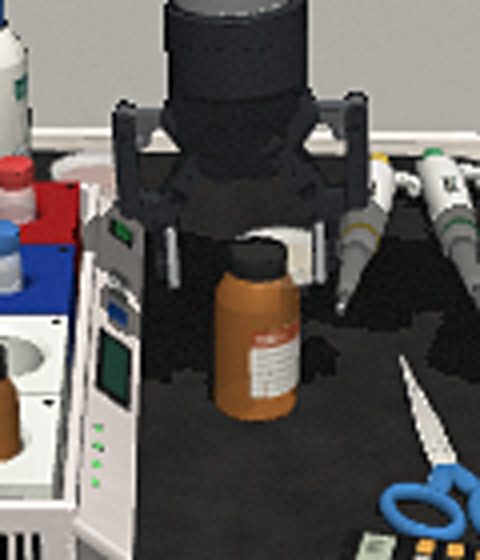

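step_arm:
  series:
    - [[0.03,-0.1,0.15],0]
    - [[0,0,0.15],0]
    - [[0,0,0],0]
    - [[0,0,0],0]

```text
time_s: 29.75
ee_pos: [0.4392, -0.0425, 0.0532]
tcp_rot: [-2.18, -2.199, 0.052]
ft_force: [0.5, 0.2, -0.7]
finger_gap: 0.0726
```

```bash
python3 s.py .439 -.042 .053 side:s17; python3 -c "
import cv2
a=cv2.imread('pics/s17.png')
cv2.imwrite('pics/d17.png',cv2.resize(a[160:300,290:410],(480,560),interpolation=2))"
```

```text
t 29.75 p [ 0.4392 -0.0425  0.0532] head 90.47 tilt [-0.0552  0.0076 -0.9984] F [ 0.5247  0.2118 -0.6896] gap 0.07259427685574624 q [-0.2492  0.2893  2.0018 -0.008   0.9058 -0.2526] dq 0.009927334708202156
units [ 0.0099 -0.0037  0.0048]
```

View pics/d17.png

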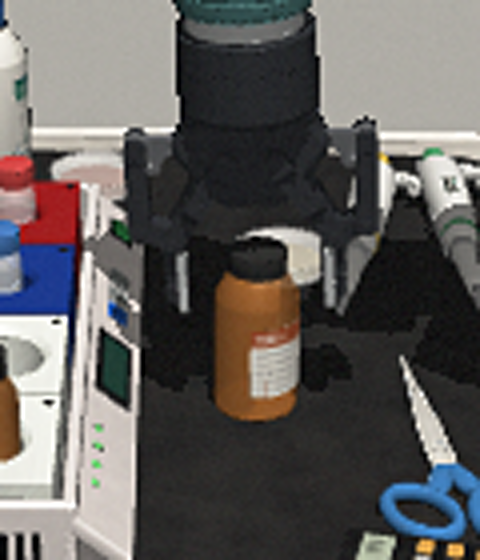

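step_arm:
  series:
    - [[0,0,0],0]
    - [[0,0,0],0]
    - [[0,0,0],0]
    - [[0,0,0],0]
    - [[0,0,0],0]
    - [[0,0,0],0]
  hand: -1
  newtons: 55

```text
time_s: 30.4
ee_pos: [0.4403, -0.0427, 0.0541]
tcp_rot: [-2.182, -2.2, 0.05]
ft_force: [0.4, -0.5, 0.5]
finger_gap: 0.0473
```

step_arm:
  series:
    - [[0,0,-0.2],0]
    - [[0,0,-0.3],0]
    - [[0,0,-0.5],0]
    - [[0,0,-0.5],0]
    - [[0,0,-0.4],0]
    - [[0,0,-0.2],0]
    - [[0,0,0],0]

```text
time_s: 31.1
ee_pos: [0.445, -0.0432, 0.1648]
tcp_rot: [-2.18, -2.199, 0.052]
ft_force: [-0.4, -0.2, -0.9]
finger_gap: 0.0471
```

```bash
python3 s.py .5823 .0153 .16 side:s18; python3 -c "
import cv2
a=cv2.imread('pics/s18.png')
cv2.imwrite('pics/d18.png',cv2.resize(a[140:280,290:410],(480,560),interpolation=2))"
```

```text
t 31.1 p [ 0.445  -0.0432  0.1648] head 90.48 tilt [-0.0552  0.0077 -0.9984] F [-0.4192 -0.2378 -0.8901] gap 0.04706198512307266 q [-0.2476  0.1656  1.8315 -0.0065  1.2    -0.2536] dq 0.011986889467130467
units [ 1.1464  2.7571 -0.046 ]
```

View pics/d18.png

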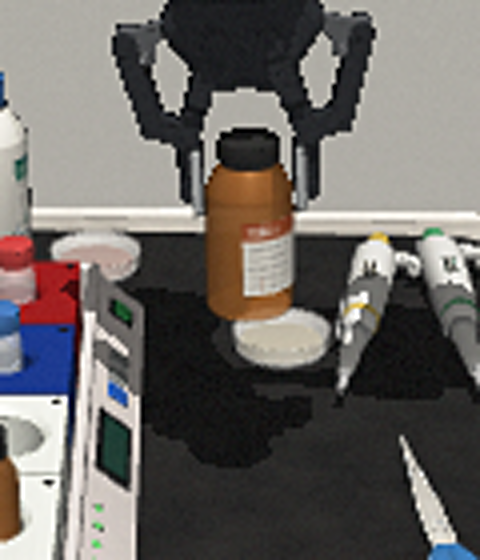

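step_arm:
  series:
    - [[0.1,0.2,-0.1],0]
    - [[0.1,0.4,0],0]
    - [[0.2,0.5,0],0]
    - [[0.2,0.5,0],0]
    - [[0.2,0.4,0],0]
    - [[0.1,0.3,0],0]
    - [[0.1,0.1,0],0]
    - [[0,0,0],0]
    - [[0,0,0],0]

```text
time_s: 32.05
ee_pos: [0.5668, 0.0137, 0.1529]
tcp_rot: [-2.17, -2.186, 0.066]
ft_force: [-0.6, -1.3, -0.6]
finger_gap: 0.0472
```

```bash
python3 s.py .5830 .0153 .14
```

```text
t 32.05 p [0.5668 0.0137 0.1529] head 90.41 tilt [-0.0732  0.012  -0.9972] F [-0.6499 -1.263  -0.5626] gap 0.04723445693849936 q [-0.1014  0.3565  1.5894  0.0047  1.2697 -0.1106] dq 0.008360535762206899
units [0.0256 0.3429 0.2339]
```

step_arm:
  series:
    - [[0.02,0.2,0.1],0]
    - [[0,0.14,0.2],0]
    - [[0,0,0.2],0]
    - [[0,0,0],0]
    - [[0,0,0],0]

```text
time_s: 32.55
ee_pos: [0.5806, 0.0143, 0.1239]
tcp_rot: [-2.17, -2.183, 0.07]
ft_force: [0.9, -0.3, -1.5]
finger_gap: 0.0472
```

```bash
python3 s.py .5840 .0153 .12 side:s19; python3 -c "
import cv2
a=cv2.imread('pics/s19.png')
cv2.imwrite('pics/d19.png',cv2.resize(a[160:280,230:340],(550,600),interpolation=2))"
```

```text
t 32.55 p [0.5806 0.0143 0.1239] head 90.32 tilt [-0.076   0.0119 -0.997 ] F [ 0.9101 -0.3101 -1.5292] gap 0.04718498279713997 q [-0.0979  0.4013  1.5958  0.0047  1.2214 -0.1057] dq 0.02229186813619019
units [0.0185 0.074  0.0729]
```

View pics/d19.png

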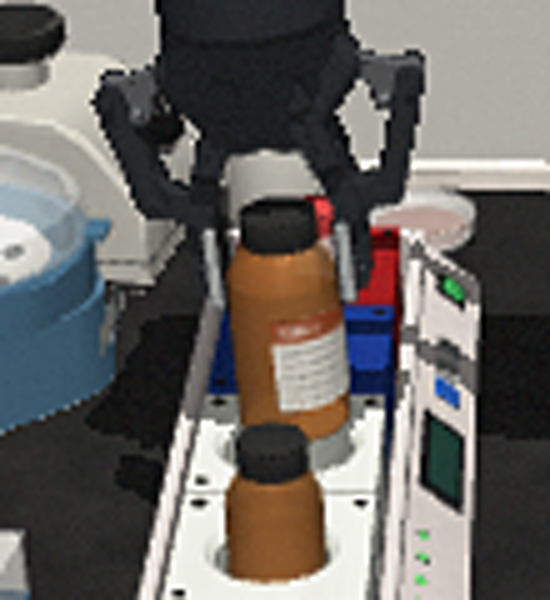

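step_arm:
  series:
    - [[0.02,0.05,0.1],0]
    - [[0,0,0.15],0]
    - [[0,0,0.1],0]
    - [[0,0,0],0]
    - [[0,0,0],0]

```text
time_s: 33.1
ee_pos: [0.5814, 0.0156, 0.1054]
tcp_rot: [-2.171, -2.183, 0.069]
ft_force: [1.2, -0.5, -0.9]
finger_gap: 0.0469
```

```bash
python3 s.py .583 .0153 .086 side:s20; python3 -c "
import cv2
a=cv2.imread('pics/s20.png')
cv2.imwrite('pics/d20.png',cv2.resize(a[160:280,230:340],(550,600),interpolation=2))"
```

```text
t 33.1 p [0.5814 0.0156 0.1054] head 90.31 tilt [-0.0756  0.0119 -0.9971] F [ 1.1711 -0.5353 -0.9414] gap 0.04691125060493331 q [-0.0957  0.4189  1.6181  0.0049  1.181  -0.1036] dq 0.006693098119515838
units [-0.0108  0.0603  0.3835]
```

View pics/d20.png

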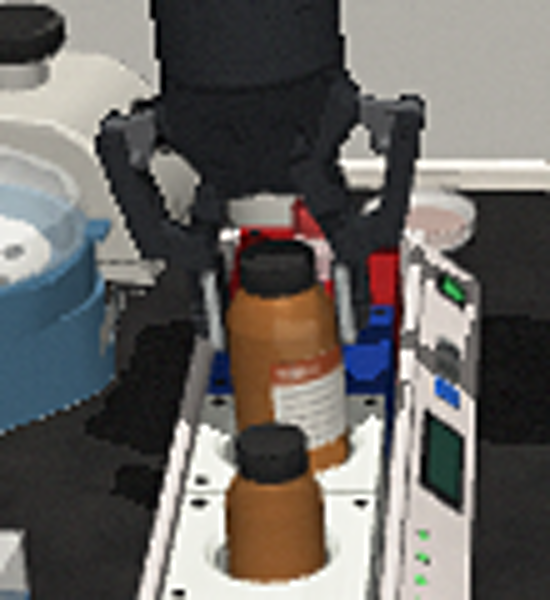

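step_arm:
  series:
    - [[0,0.07,0.05],0]
    - [[0,0.02,0.15],0]
    - [[0,0,0.1],0]
    - [[0,0,0],0]
    - [[0,0,0],0]

```text
time_s: 33.65
ee_pos: [0.5854, 0.0158, 0.0889]
tcp_rot: [-2.171, -2.184, 0.069]
ft_force: [0.6, -0.4, -1.5]
finger_gap: 0.047
```

```bash
python3 s.py .583 .0153 .086
```

```text
t 33.65 p [0.5854 0.0158 0.0889] head 90.31 tilt [-0.0751  0.0118 -0.9971] F [ 0.5981 -0.3694 -1.4649] gap 0.04699307966646469 q [-0.0948  0.4395  1.6297  0.0051  1.1484 -0.1029] dq 0.008567503488487234
units [-0.0101 -0.0439  0.061 ]
```

step_arm:
  series:
    - [[0,-0.02,0.08],0]
    - [[0,0,0],0]
    - [[0,0,0],0]

```text
time_s: 33.95
ee_pos: [0.5844, 0.0158, 0.085]
tcp_rot: [-2.172, -2.184, 0.068]
ft_force: [-0.5, -0.7, -2.5]
finger_gap: 0.0473
```

```bash
python3 s.py .584 .0153 .085
```

```text
t 33.95 p [0.5844 0.0158 0.085 ] head 90.31 tilt [-0.074   0.0117 -0.9972] F [-0.4763 -0.713  -2.483 ] gap 0.047344854736409044 q [-0.0949  0.4414  1.6375  0.0051  1.1376 -0.103 ] dq 0.007233287838223238
units [-0.0098 -0.008   0.001 ]
```

step_arm:
  series:
    - [[0,0,0.02],0]
    - [[0,0,0],0]
    - [[0,0,0],0]
    - [[0,0,0],0]
    - [[0,0,0],0]
    - [[0,0,0],0]
  hand: 1

```text
time_s: 34.55
ee_pos: [0.5849, 0.0157, 0.0852]
tcp_rot: [-2.173, -2.185, 0.066]
ft_force: [-0.3, -0.5, 0.1]
finger_gap: 0.0854
```

step_arm:
  series:
    - [[0,0,-0.3],0]
    - [[0,0,-0.5],0]
    - [[0,-0.1,-0.7],0]
    - [[0,-0.1,-0.7],0]
    - [[0,-0.1,-0.6],0]
    - [[0,-0.5,-0.3],0]
    - [[-0.3,-0.8,0],0]
    - [[-0.5,-0.8,0],0]
    - [[-0.7,-0.8,0],0]
    - [[-0.7,-0.5,0],0]

```text
time_s: 35.55
ee_pos: [0.413, -0.0946, 0.2573]
tcp_rot: [-2.164, -2.196, 0.064]
ft_force: [1.0, 0.2, -0.6]
finger_gap: 0.0855
```

step_arm:
  series:
    - [[-0.8,-0.3,0],0]
    - [[-0.8,-0.3,0],0]
    - [[-0.8,-0.3,0],0]
    - [[-0.8,-0.3,0],0]
    - [[-0.8,0,0],0]
    - [[-0.4,0,0],0]
    - [[0,0,0],0]

```text
time_s: 36.25
ee_pos: [0.3482, -0.3263, 0.2616]
tcp_rot: [-2.175, -2.195, 0.065]
ft_force: [0.1, -0.5, -0.4]
finger_gap: 0.0856
```

```bash
python3 s.py .3 -.4 .2 side:s21 top:t21; python3 -c "
import cv2
a=cv2.imread('pics/s21.png');b=cv2.imread('pics/t21.png')
cv2.imwrite('pics/d21.png',cv2.resize(a[180:310,235:345],(508,600),interpolation=2))
cv2.imwrite('pics/e21.png',cv2.resize(b[170:250,225:425],None,fx=4,fy=4,interpolation=2))"
```

```text
t 36.25 p [ 0.3482 -0.3263  0.2616] head 90.53 tilt [-0.0658  0.0059 -0.9978] F [ 0.0779 -0.4573 -0.3997] gap 0.08557722723737177 q [-0.8633  0.1403  1.6111 -0.0466  1.4377 -0.8654] dq 0.021315655404271175
units [-1.474  -0.8947  1.2833]
```

View pics/d21.png

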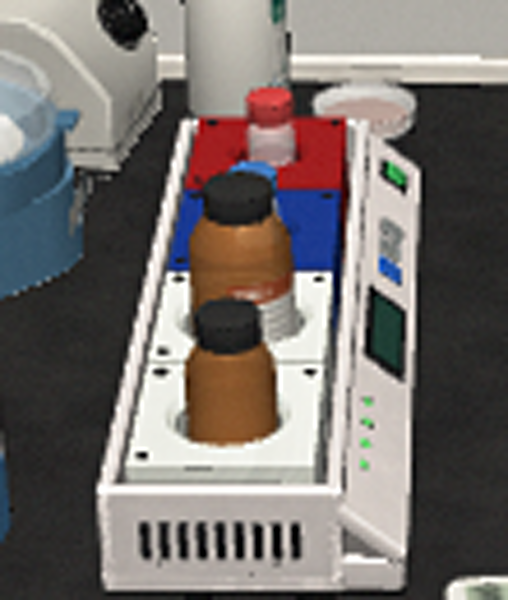

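View pics/e21.png

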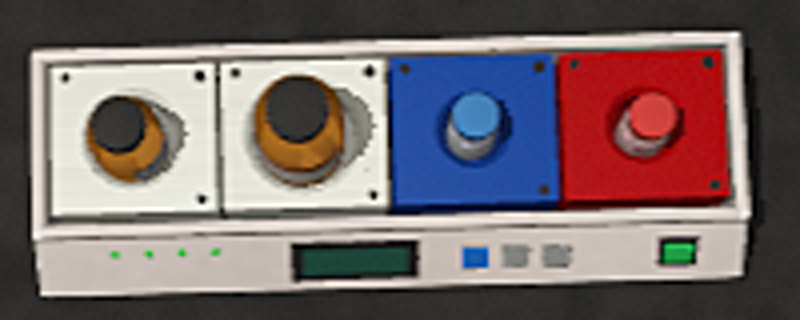

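```bash
python3 - <<'E'
from h import *
np.set_printoptions(precision=4,suppress=True)
from cell import arm
for n,x,y,z,b in [("large",297,110,.128,(.5822,.0153)),("small",119,125,.112,(.5789,.1057)),("blue",476,116,.092,(.5855,-.076)),("red",654,115,.092,(.5887,-.167))]:
    p=back("top",225+(x+.5)/4-.5,170+(y+.5)/4-.5,z);print(n,p,"off mm",(p[:2]-b)*1000,"side d21",(proj("side",p)-[235,180])*4.615)
E
```

```text
large [0.5806 0.0162 0.128 ] off mm [-1.6454  0.9392] side d21 [241.465  182.7577]
small [0.5751 0.1071 0.112 ] off mm [-3.7721  1.3953] side d21 [231.6683 308.3818]
blue [ 0.5862 -0.0756  0.092 ] off mm [0.7466 0.4087] side d21 [253.7339 168.1561]
red [ 0.5879 -0.1681  0.092 ] off mm [-0.8069 -1.1048] side d21 [269.7249  92.7596]
```

All four cap tops agree between the two views at the fully home heights. They are within 4 mm of the bore axes, and the arm is clear. Handing in.

```bash
python3 -c "
from cell import arm
print(arm.close_job())"
```

```text
the job is handed in; nothing more can be done
None
```

All four containers are standing free in their own blocks, and I handed the job in at about 36 s. I moved the blue-capped vial from the red block to the blue one, then placed the red-capped vial, the small amber bottle and the large amber bottle.

- **Position:** in the last pictures every cap top was 1–4 mm from its bore axis, against the 10 mm allowed. The small amber bottle was the farthest off, at about 4 mm.
- **Seating:** I assumed each container was at its fully home height and checked that against the side view. The cap positions agreed to about 1 pixel, so all four look upright and fully down.
- **Robot:** the gripper is open and clear of everything, and wrist forces stayed at a few newtons throughout.
- **Tilt while carrying:** the tool tilt drifted to about 0.08 rad, so the small bottle was measured about 0.07 rad off vertical on the way to its bore. The large one was carried at a similar tool tilt. Both stood up straight once released, well under the 0.6 rad limit.

The system reported no verdict.

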